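# Change over the batch in the vacuum storage box and pump it down

## Robot

A 6-joint arm with a two-finger parallel gripper is mounted at the origin on the work surface. World frame = base frame: x ahead of the robot, y to its left, z up, the work surface at z = 0. Lengths are in m, angles in degrees, forces in N, time in s.
With the tool pointing down it reaches from about 0.3 to 0.75 m from the base axis. Payload 8.5 kg.
Tool frame: the origin (TCP) lies between the finger pads; the fingertips stand 22 mm ahead of it and the grasp point (between the pads) lies 3 mm ahead of it (env.nose_length is the distance from the TCP to the fingertips, in m); z points along the fingers, x is the direction in which the jaws open and shut, and the axes are right-handed (so a half turn about z gives the same grasp; the last joint's range is limited). The gripper opens to 85 mm and grips with 20 to 120 N. Pads are 22 mm wide; open, the fingers measure 114 mm over their backs; the gripper's body (76 mm by 85 mm) begins 54 mm behind the grasp point. The pads swing forward as they close: fully open they stand 13 mm farther back than shut.
Start: joints at [63.868, 21.807, 74.336, -0, 83.858, -12.336], TCP at [0.131, 0.534, 0.253] pointing down, gripper open.
Joint ranges: [-178.18, 178.18], [-50.72, 133.34], [12.68, 142.11], [-81.47, 261.47], [9.98, 163.14], [-165.26, 165.26]. Speed limits (degrees/s): [136.94, 136.94, 180, 180, 180, 180].

## Interface

Orientations are given as a 3x3 rotation matrix whose columns are the frame's x, y, z axes.
In Python, from rig import env gives the robot as it stands.
- The arm moves only by the tool arm_command, never from a script. Its argument "steps" is a list of rows, each an object with "delta_pos": the shift along the world's x, y, z in mm, a list of three; "dr": the turn, a rotation vector about the world's x, y, z in degrees, a list of three. In form: [{"delta_pos": [dx, dy, dz], "dr": [wx, wy, wz]}, ...]. A call has 1 to 20 rows; each row shifts and turns the commanded pose from where the row before left it; what a row does not reach is not made up. A row lasts 1/10 s, in which the tool goes at most 50 mm and 8.59 degrees, less where a joint would pass 70% of its speed; a pose out of reach is approached as far as the arm can. A call with a gripper value outside its range is refused whole. "grip" is the opening, from 0 (shut) to 1 (fully open), set as the call begins (left out, the last holds). The fingers move at their own pace and stop on an object; "squeeze" is the grip in N (left out, the last holds). Time passes only in rows, so rows that do not move let the fingers close. It gives the time, the measured TCP pose, the force and the opening at its end, in the units of the state.
- env.observe(): the state, without advancing time (a new reading comes with each control period).
- env.get_image(name): name is "side" or "top" or "wrist"; returns the picture (400x640x3 uint8, blue, green, red); there is no depth.
- env.get_calibration(name): a dict with "fx", "fy", "cx", "cy" (pixels), "k1" (the pictures are not rectified: a ray, as slopes to the right and down, at radius r is drawn at 1 + k1 r^2 times it, then the intrinsics apply), "view" (4x4, takes a point from world to camera coordinates). Camera axes: x right, y up, looking along -z (the intrinsics and any distortion apply to the point x, -y, -z); pixel columns grow to the right and rows downward; lengths in m; the calibration is good to about 2 mm. A picture is of the moment at which its call begins: read the wrist's pose just before it. get_calibration takes no time and is no camera call; for the wrist camera it gives the pose at the moment of the call.
- env.close_job(): hands the job in, once; it reports no verdict.
The state is a dict: "time_s": time; "q": joint angles; "qvel": joint speeds; "joint_efforts": joint torques, N m; "position": TCP position; "tool_rot": TCP orientation; "ft_force": force on the tool from outside, world axes, zero at the start; "wrist_torque": the same for the moment, N m; "grip_width": finger opening in m.
Only numpy, scipy, OpenCV 4.12 (cv2) and the standard library are available. Lean on these libraries where they do the work, as an engineer would, in place of code of your own. Each camera call takes 0.05 s, during which the arm holds its last target. There are 200 camera calls.

## Task

Change over the hand-pumped storage box: holding the hood's release tab down, slide the hood fully open along its rails, move the square tins from the bay to the white tray, standing upright, and stand every round jar upright in a pocket of its own in the bay. Then slide the hood fully shut, tab held down again, and let the tab spring up so that it latches. Finally press the pump plunger all the way down to its stop twice, letting it rise fully after each stroke, and do not disturb the beaker or the bottle anywhere along the way.

Things in the scene. Friction and masses are not known exactly. Their poses are not given: they have to be found in the camera images.
- station: Storage box fixed on the bench, base 190 (x) by 590 (y) by 8 mm; origin under the bay's centre, z up. Along its y, mm: hood parking -375 to -125, bay with 4 pockets -125 to 125, blue pump block 125 to 215, 62 high. Rails at x = -88 and 88, 18 high. Keeper: crossbar on two posts on the block at y = 130, x within 31, top 88 mm above the bench.
- cover (a joint): Clear hood, 168 mm wide, 248 long, top 62 mm above the bench, open below and at its +y end. 0 m = shut over the bay, 0.250 = fully open, slid to station -y. 1.5 N friction; stays where left. In the last 15 mm before shut, either way, it moves only with the tab pressed over 4.5 mm (a barb passes under the keeper): hold the tab down throughout.
- tab (a joint): Black release tab on top of the hood: 0 m = up, 0.008 m = fully pressed. It springs up by itself; pressing takes 3 N at first, 6.5 N at the bottom. 4.5 mm frees the hood.
- tab_pad (a point): Centre of the tab's upper face, 76 mm above the bench when up, 95 mm to station +y of the hood's middle; moves with hood and tab. The face is 40 mm wide (station x), between two cross ribs 8 mm high with 46 mm between them along station y: fingertips put down between the ribs press the tab and push a rib to slide the hood.
- pump (a joint): Pump plunger: 0 m = up, 0.025 m = pressed to its stop. Spring of 3 N at first, 9.5 N at the bottom; it rises by itself.
- pump_head (a point): Centre of the top of the pump plunger's round black head (44 mm across, 12 mm thick), 110 mm above the bench when up, at y = 170 mm in the station's frame. It is pressed straight down.
- pocket0 (a point): Centre of the floor of a round pocket in the bay, 8 mm above the bench: 64 mm across, 6 mm deep (the surrounding plate's top is 14 mm above the bench). The four pockets are 72 mm apart along station x and 94 mm apart along station y. Any jar may go in any pocket.
- pocket1 (a point): Centre of the floor of a round pocket in the bay, 8 mm above the bench: 64 mm across, 6 mm deep (the surrounding plate's top is 14 mm above the bench). The four pockets are 72 mm apart along station x and 94 mm apart along station y. Any jar may go in any pocket.
- pocket2 (a point): Centre of the floor of a round pocket in the bay, 8 mm above the bench: 64 mm across, 6 mm deep (the surrounding plate's top is 14 mm above the bench). The four pockets are 72 mm apart along station x and 94 mm apart along station y. Any jar may go in any pocket.
- pocket3 (a point): Centre of the floor of a round pocket in the bay, 8 mm above the bench: 64 mm across, 6 mm deep (the surrounding plate's top is 14 mm above the bench). The four pockets are 72 mm apart along station x and 94 mm apart along station y. Any jar may go in any pocket.
- jar0: Squat sample jar, amber glass with a white lid, 56 mm across, 42 mm high, 0.13 kg, a plain cylinder on the outside; origin at the centre of its underside, z up through the lid. Three or four of the four are present, standing on the bench between the robot and the box.
- jar1: Squat sample jar, amber glass with a white lid, 56 mm across, 42 mm high, 0.13 kg, a plain cylinder on the outside; origin at the centre of its underside, z up through the lid. Three or four of the four are present, standing on the bench between the robot and the box.
- jar2: Squat sample jar, amber glass with a white lid, 56 mm across, 42 mm high, 0.13 kg, a plain cylinder on the outside; origin at the centre of its underside, z up through the lid. Three or four of the four are present, standing on the bench between the robot and the box.
- jar3: Squat sample jar, amber glass with a white lid, 56 mm across, 42 mm high, 0.13 kg, a plain cylinder on the outside; origin at the centre of its underside, z up through the lid. Three or four of the four are present, standing on the bench between the robot and the box.
- tin0: Finished sample: square aluminium tin, body 42 by 42 by 36 mm with a round lid (32 mm across) up to 44 mm, 0.12 kg; origin at the centre of its underside, z up through the lid, x and y square to its sides. One or two of the four are present, standing in pockets under the shut hood, turned up to 0.4 rad from the station's axes.
- tin1: Finished sample: square aluminium tin, body 42 by 42 by 36 mm with a round lid (32 mm across) up to 44 mm, 0.12 kg; origin at the centre of its underside, z up through the lid, x and y square to its sides. One or two of the four are present, standing in pockets under the shut hood, turned up to 0.4 rad from the station's axes.
- tin2: Finished sample: square aluminium tin, body 42 by 42 by 36 mm with a round lid (32 mm across) up to 44 mm, 0.12 kg; origin at the centre of its underside, z up through the lid, x and y square to its sides. One or two of the four are present, standing in pockets under the shut hood, turned up to 0.4 rad from the station's axes.
- tin3: Finished sample: square aluminium tin, body 42 by 42 by 36 mm with a round lid (32 mm across) up to 44 mm, 0.12 kg; origin at the centre of its underside, z up through the lid, x and y square to its sides. One or two of the four are present, standing in pockets under the shut hood, turned up to 0.4 rad from the station's axes.
- tray: Out tray fixed on the bench to the left: open white tray 156 (x) by 116 (y) mm outside, 12 mm high, walls and floor 4 mm; origin at the centre of its underside. It has room for two tins side by side along its x.
- beaker: Bystander: glass beaker 72 mm across, 95 mm high, to the right; origin at the centre of its underside.
- flask: Bystander: white plastic bottle 68 mm across, 160 mm high, to the left; origin at the centre of its underside.
Mind the look-alikes: they are no part of the job. What is shaped like the jar0 but brown is not meant.

How it is judged (in metres and radians):
On the way, in this order (a step that is already met when the one before it is completed fails the run):
1. the hood is slid fully open (value of joint cover above 0.235 m), for 0.2 s.
2. every tin stands in the tray and every jar in a pocket ((horizontal distance between jar0 and pocket0 below 0.007 m or horizontal distance between jar0 and pocket1 below 0.007 m or horizontal distance between jar0 and pocket2 below 0.007 m or horizontal distance between jar0 and pocket3 below 0.007 m) and z of each of jar0, jar1, jar2, jar3 in the frame of station below 0.0115 m and angle between each of jar0, jar1, jar2, jar3, tin0, tin1, tin2, tin3's own z axis and vertical below 0.08 rad and (horizontal distance between jar1 and pocket0 below 0.007 m or horizontal distance between jar1 and pocket1 below 0.007 m or horizontal distance between jar1 and pocket2 below 0.007 m or horizontal distance between jar1 and pocket3 below 0.007 m) and (horizontal distance between jar2 and pocket0 below 0.007 m or horizontal distance between jar2 and pocket1 below 0.007 m or horizontal distance between jar2 and pocket2 below 0.007 m or horizontal distance between jar2 and pocket3 below 0.007 m) and (horizontal distance between jar3 and pocket0 below 0.007 m or horizontal distance between jar3 and pocket1 below 0.007 m or horizontal distance between jar3 and pocket2 below 0.007 m or horizontal distance between jar3 and pocket3 below 0.007 m) and x of tin0 in the frame of tray between -0.06 and 0.06 m and y of tin0 in the frame of tray between -0.04 and 0.04 m and z of each of tin0, tin1, tin2, tin3 in the frame of tray below 0.009 m and x of tin1 in the frame of tray between -0.06 and 0.06 m and y of tin1 in the frame of tray between -0.04 and 0.04 m and x of tin2 in the frame of tray between -0.06 and 0.06 m and y of tin2 in the frame of tray between -0.04 and 0.04 m and x of tin3 in the frame of tray between -0.06 and 0.06 m and y of tin3 in the frame of tray between -0.04 and 0.04 m), for 0.2 s.
3. the hood is fully shut over the jars and latched, the tab up (value of joint cover below 0.005 m and value of joint tab below 0.0025 m and (horizontal distance between jar0 and pocket0 below 0.007 m or horizontal distance between jar0 and pocket1 below 0.007 m or horizontal distance between jar0 and pocket2 below 0.007 m or horizontal distance between jar0 and pocket3 below 0.007 m) and z of each of jar0, jar1, jar2, jar3 in the frame of station below 0.0115 m and angle between each of jar0, jar1, jar2, jar3's own z axis and vertical below 0.08 rad and (horizontal distance between jar1 and pocket0 below 0.007 m or horizontal distance between jar1 and pocket1 below 0.007 m or horizontal distance between jar1 and pocket2 below 0.007 m or horizontal distance between jar1 and pocket3 below 0.007 m) and (horizontal distance between jar2 and pocket0 below 0.007 m or horizontal distance between jar2 and pocket1 below 0.007 m or horizontal distance between jar2 and pocket2 below 0.007 m or horizontal distance between jar2 and pocket3 below 0.007 m) and (horizontal distance between jar3 and pocket0 below 0.007 m or horizontal distance between jar3 and pocket1 below 0.007 m or horizontal distance between jar3 and pocket2 below 0.007 m or horizontal distance between jar3 and pocket3 below 0.007 m)), for 0.2 s.
4. first stroke: the plunger is at its stop, the hood shut (value of joint pump above 0.0225 m and value of joint cover below 0.005 m), for 0.05 s.
5. the plunger has risen fully (value of joint pump below 0.004 m), for 0.05 s.
6. second stroke: the plunger is at its stop, the hood shut (all of step 4), for 0.05 s.
At the end, for the whole second after the job is handed in: Every jar stands upright (0.08 rad), at rest on a pocket's floor, within 7 mm of its centre; every tin upright on the tray's floor; hood shut (5 mm), tab up (2.5 mm); since shutting, the plunger went to its stop (22.5 of 25 mm) twice and is up again (4 mm) (all of step 3 and x of tin0 in the frame of tray between -0.06 and 0.06 m and y of tin0 in the frame of tray between -0.04 and 0.04 m and z of each of tin0, tin1, tin2, tin3 in the frame of tray below 0.009 m and angle between each of tin0, tin1, tin2, tin3's own z axis and vertical below 0.08 rad and x of tin1 in the frame of tray between -0.06 and 0.06 m and y of tin1 in the frame of tray between -0.04 and 0.04 m and x of tin2 in the frame of tray between -0.06 and 0.06 m and y of tin2 in the frame of tray between -0.04 and 0.04 m and x of tin3 in the frame of tray between -0.06 and 0.06 m and y of tin3 in the frame of tray between -0.04 and 0.04 m and value of joint pump below 0.004 m and linear speed of each of jar0, jar1, jar2, jar3, tin0, tin1, tin2, tin3 below 0.02 m/s); the robot touches nothing.
It fails at once if the beaker is knocked over or shifted by more than 30 mm (distance of beaker from where it was at the start of the episode above 0.03 m or angle between beaker's own z axis and vertical above 0.4 rad).
It fails at once if the bottle is knocked over or shifted by more than 30 mm (distance of flask from where it was at the start of the episode above 0.03 m or angle between flask's own z axis and vertical above 0.4 rad).
Of tin0, tin1, tin2, tin3 only 1 to 2 are there at a start; the rules pass over those that are not, and their reading is None.
Of jar0, jar1, jar2, jar3 only 3 to 4 are there at a start; the rules pass over those that are not, and their reading is None.
At some moment in a run one of jar0, jar1, jar2, jar3 may be knocked a few centimetres aside while the robot is not near it.
Once in a run the grip may slacken for a moment while it holds something.
It also fails if it takes over 210 s, if anything falls off the work surface, if the arm or the gripper's body presses on something with over 40 N, if the wrist force passes 120 N, or if a joint passes its speed limit or range.

## Working session

There is one attempt and no reset: what is moved stays moved. The work goes in short steps, Python scripts to look and compute and a tool call to move; the robot and the scene stay as the last step left them, time stands still between calls to the robot, and variables do not carry over. Pictures are saved under pics/ and viewed, about 12 in all and at most 16, crops included, and the job is handed in when it is done.

Besides the shell and the picture viewer there is one more tool, called after ">>>" as name(argument=value, ...) on one line, values as JSON. arm_command: Moves the arm, as the interface text tells. Its arguments: {"type":"object","properties":{"steps":{"type":"array"},"grip":{"type":"number"},"squeeze":{"type":"number"}},"required":["steps"]}

```bash
mkdir -p pics; ls
python3 - <<'E'
from rig import env
import cv2,numpy as np
s=env.observe();print(s['time_s'],s['position'],s['tool_rot'],s['grip_width'])
for n in ['top','side']:
    cv2.imwrite(f'pics/{n}0.png',env.get_image(n)); print(n,env.get_calibration(n))
E
```

```text
pics
0.0 [0.13105292 0.53390299 0.25272384] [[ 2.38482088e-01  9.71146698e-01 -6.20663441e-04]
 [ 9.71145897e-01 -2.38482711e-01 -1.28187306e-03]
 [-1.39290429e-03 -2.97050990e-04 -9.99998986e-01]] 0.08550381347881615
top {'fx': 400.7882433183958, 'fy': 400.7882433183958, 'cx': 318.3261288754701, 'cy': 196.78409515275212, 'k1': -0.05157218979015256, 'view': array([[-0.02691511, -0.99959124, -0.00963975,  0.01235381],
       [ 0.98634697, -0.02812329,  0.16226135, -0.50066114],
       [-0.16246612, -0.00514086,  0.98670073, -1.15791426],
       [ 0.        ,  0.        ,  0.        ,  1.        ]])}
side {'fx': 375.15653573559285, 'fy': 375.15653573559285, 'cx': 319.1390581223705, 'cy': 199.80745357253193, 'k1': -0.006530498131347009, 'view': array([[ 0.7792622 , -0.62633161,  0.02142738, -0.40537509],
       [ 0.35312382,  0.46707843,  0.81064253, -0.24825069],
       [-0.5177393 , -0.62413657,  0.58514918, -0.87205904],
       [ 0.        ,  0.        ,  0.        ,  1.        ]])}
```

View pics/top0.png

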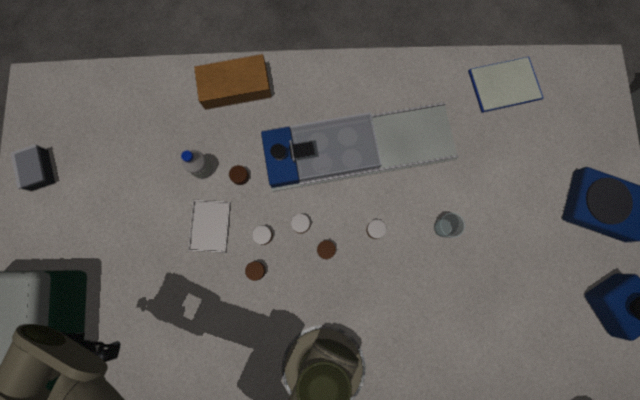

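View pics/side0.png

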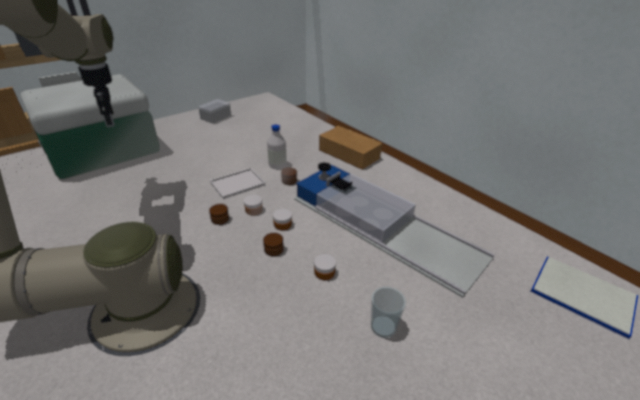

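Top view: three white-lidded jars at about (262,235), (301,223) and (376,229). Brown look-alikes are at (239,175), (327,249) and (256,270). The pump block is at (280,155), the tray at (210,226), the beaker at (446,224) and the bottle at (193,160). I'll enlarge the box.

```bash
python3 - <<'E'
import cv2
i=cv2.imread('pics/top0.png')
c=i[95:265,180:380]
c=cv2.convertScaleAbs(cv2.resize(c,None,fx=4,fy=4,interpolation=cv2.INTER_CUBIC)[:600],alpha=1.5)
cv2.imwrite('pics/c1.png',c)
E
cat > h.py <<'E'
import numpy as np, cv2
from rig import env
def proj(cal,P):
    P=np.atleast_2d(P);V=cal['view'];c=P@V[:3,:3].T+V[:3,3]
    s=np.c_[c[:,0]/-c[:,2],-c[:,1]/-c[:,2]];r2=(s**2).sum(1,keepdims=True);s=s*(1+cal['k1']*r2)
    return s*[cal['fx'],cal['fy']]+[cal['cx'],cal['cy']]
def unproj(cal,uv,z):
    uv=np.atleast_2d(np.array(uv,float));z=np.broadcast_to(z,len(uv))
    d=(uv-[cal['cx'],cal['cy']])/[cal['fx'],cal['fy']];s=d.copy()
    for _ in range(10): s=d/(1+cal['k1']*(s**2).sum(1,keepdims=True))
    R=cal['view'][:3,:3];o=-R.T@cal['view'][:3,3]
    w=np.c_[s[:,0],-s[:,1],-np.ones(len(s))]@R
    return o+w*((z-o[2])/w[:,2])[:,None]
def st(p,T): # station frame (x,y,yaw) -> world
    x,y,a=T;p=np.atleast_2d(np.array(p,float));c,s=np.cos(a),np.sin(a);q=p.copy()
    q[:,0]=x+c*p[:,0]-s*p[:,1];q[:,1]=y+s*p[:,0]+c*p[:,1];return q
E
```

```text
(no output)
```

View pics/c1.png

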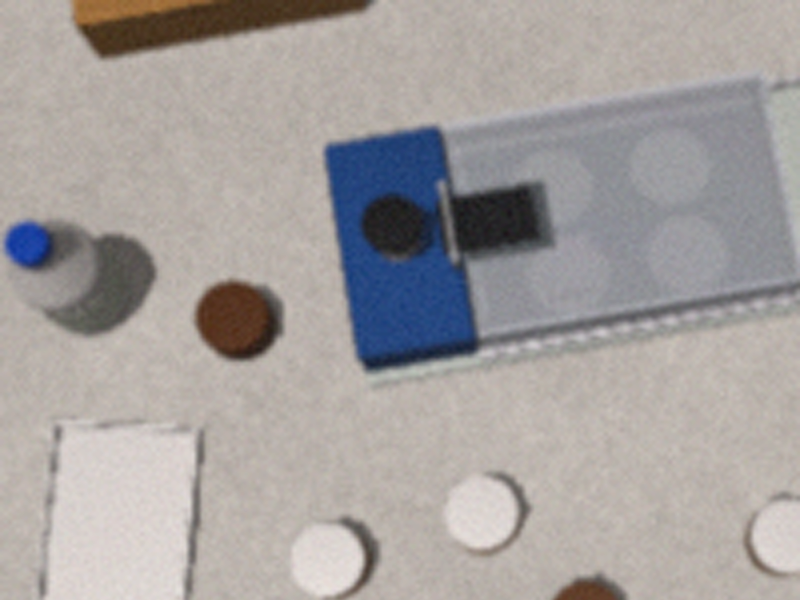

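The crop shows the pump head at (393,225), the block's corners at (327,148), (438,128), (475,348), and the tab at (495,217), all in crop pixels. I'll fit the station pose from these.

Run:
```python
from h import *
from scipy.optimize import least_squares
cal=env.get_calibration('top')
o=np.array([180,95.])
pt=[]
def c(x,y): return o+np.array([x,y])/4
uv=np.array([c(327,148),c(438,128),c(475,348),c(363,360),c(393,225),(457,157),(445,105)])
def mod(t):
    w=t[3]
    P=[[w,.215,.062],[w,.125,.062],[-w,.125,.062],[-w,.215,.062],[0,.170,.110],[-.095,-.375,.008],[.095,-.375,.008]]
    return proj(cal,st(P,t[:3]))
r=least_squares(lambda t:((mod(t)-uv)).ravel(),[.66,0,.1,.08],loss='soft_l1')
print(r.x,np.degrees(r.x[2]));print((mod(r.x)-uv).round(1))
T=r.x[:3]
print('tabpad px',(proj(cal,st([[0,.095,.076]],T))-o)*4, st([[0,.095,.076],[0,-.155,.076],[0,.17,.11]],T))
print('pockets',st([[x,y,.008] for x in(-.036,.036) for y in(-.047,.047)],T).round(4))
print('jars',unproj(cal,[c(329,558),c(483,511),c(785,535)],.042).round(4))
i=cv2.imread('pics/top0.png');g=i.min(2)
for z,b in((.042,(245,210,400,260)),):
    m=(g[b[1]:b[3],b[0]:b[2]]>165).astype('uint8')
    n,_,s,ce=cv2.connectedComponentsWithStats(m)
    for k in range(1,n):
        if s[k,4]>60: p=ce[k]+b[:2];print(p.round(1),s[k,4],unproj(cal,p,z).round(4))
tr=unproj(cal,[c(55,425),c(202,428),(227.5,251.5),(189,249.5)],.012);print('tray',tr.round(3),tr.mean(0))
print('beaker',unproj(cal,(447,223),.095),'flask',unproj(cal,(189.5,156),.15),'browns',unproj(cal,[(239,175),(327,249),(256,270)],.042).round(3))
```

```text
[ 0.64964864 -0.05817262  0.14805857  0.08442283] 8.483130897145642
[[-0.8 -0.1]
 [ 0.7 -0.2]
 [ 0.7 -1.5]
 [-1.3  0.8]
 [-0.1  0.3]
 [ 1.4  2.8]
 [-0.4 -1.7]]
tabpad px [[497.59153994 221.31065858]] [[ 0.63563441  0.03578801  0.076     ]
 [ 0.67251397 -0.21147682  0.076     ]
 [ 0.62457055  0.10996746  0.11      ]]
pockets [[ 0.621  -0.11    0.008 ]
 [ 0.6071 -0.017   0.008 ]
 [ 0.6922 -0.0993  0.008 ]
 [ 0.6783 -0.0064  0.008 ]]
jars [[ 0.3926  0.1669  0.042 ]
 [ 0.4243  0.0526  0.042 ]
 [ 0.4002 -0.1698  0.042 ]]
tray [[0.503 0.383 0.012]
 [0.497 0.269 0.012]
 [0.346 0.277 0.012]
 [0.355 0.394 0.012]] [0.42523609 0.33076033 0.012     ]
beaker [[ 0.40633882 -0.3639374   0.095     ]] flask [[0.60825954 0.35377747 0.15      ]] browns [[ 0.574  0.237  0.042]
 [ 0.345 -0.023  0.042]
 [ 0.29   0.186  0.042]]
```

>>> arm_command(steps=[{"delta_pos": [23,-28,4],"dr": [0,0,1.15]},{"delta_pos": [23,-28,4],"dr": [0,0,1.15]},{"delta_pos": [23,-28,4],"dr": [0,0,1.15]},{"delta_pos": [23,-28,4],"dr": [0,0,1.15]},{"delta_pos": [23,-28,4],"dr": [0,0,1.15]},{"delta_pos": [23,-28,4],"dr": [0,0,1.15]},{"delta_pos": [23,-28,4],"dr": [0,0,1.15]},{"delta_pos": [23,-28,4],"dr": [0,0,1.15]},{"delta_pos": [23,-28,4],"dr": [0,0,1.15]},{"delta_pos": [23,-28,4],"dr": [0,0,1.15]},{"delta_pos": [23,-28,4],"dr": [0,0,1.15]},{"delta_pos": [23,-28,4],"dr": [0,0,1.15]},{"delta_pos": [23,-28,4],"dr": [0,0,1.15]},{"delta_pos": [23,-28,4],"dr": [0,0,1.15]},{"delta_pos": [23,-28,4],"dr": [0,0,1.15]},{"delta_pos": [23,-28,4],"dr": [0,0,1.15]},{"delta_pos": [23,-28,4],"dr": [0,0,1.15]},{"delta_pos": [23,-28,4],"dr": [0,0,1.15]},{"delta_pos": [23,-28,4],"dr": [0,0,1.15]},{"delta_pos": [0,0,0],"dr": [0,0,0]}], grip=0)

```text
time_s: 2.1
position: [0.57, -0.0011, 0.3282]
tool_rot: [[-0.137, 0.991, -0.001], [0.991, 0.137, -0.0], [-0.0, -0.001, -1.0]]
ft_force: [-0.7, 0.5, 0.4]
grip_width: -0.0
```

Run:
```python
from h import *
s=env.observe();cal=env.get_calibration('wrist');i=env.get_image('wrist');cv2.imwrite('pics/w1.png',i);np.save('w1.npy',cal,allow_pickle=True)
V=cal['view'];o=-V[:3,:3].T@V[:3,3]
print(s['time_s'],s['position'],s['tool_rot'][:,0],s['ft_force'],s['grip_width'],cal['fx'],cal['k1']);print('cam',o,V[:3,:3]);
print('cam in tool',s['tool_rot'].T@(o-s['position']))
```

```text
2.1 [ 0.57003378 -0.001106    0.32820007] [-1.36992038e-01  9.90572095e-01 -3.25984254e-04] [-0.67679276  0.50109631  0.39162601] -4.086053966861779e-05 320.3622414952041 -0.02707260501678156
cam [ 0.48828598 -0.01309373  0.44907474] [[-1.36475577e-01  9.90643300e-01 -5.18004052e-04]
 [-9.38834460e-01 -1.29505003e-01 -3.19089815e-01]
 [-3.16171271e-01 -4.30616464e-02  9.47724338e-01]]
cam in tool [-0.00071532 -0.08274252 -0.12079014]
```

View pics/w1.png

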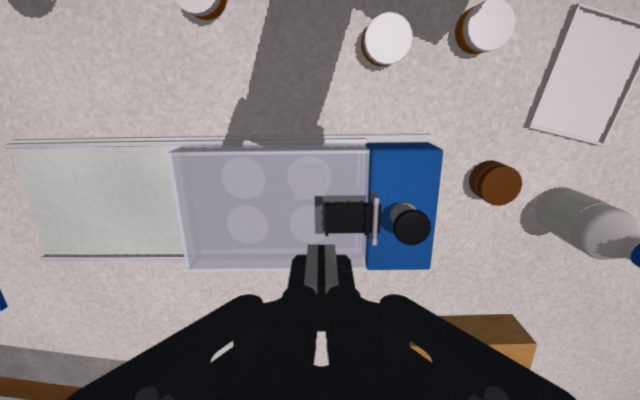

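The wrist view shows the hood's outline from (172,150) to (366,269), the tab at about (345,217), the keeper at (375,219) and the pump head at (411,226). I'll enlarge it for a precise fit.

Run:
```python
import cv2
i=cv2.imread('pics/w1.png')
cv2.imwrite('pics/c2.png',cv2.convertScaleAbs(cv2.resize(i[130:280,250:450],None,fx=4,fy=4,interpolation=cv2.INTER_CUBIC),alpha=1.3))
```

```text
(no output)
```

View pics/c2.png

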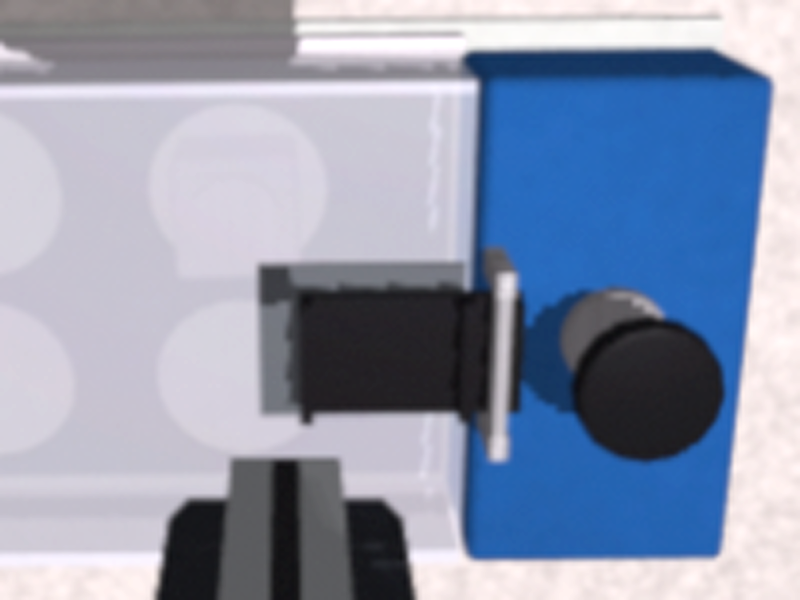

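Run:
```python
from h import *
from scipy.optimize import least_squares
cal=np.load('w1.npy',allow_pickle=True).item()
o=np.array([250,130.])
uv=np.array([(482,82),(771,78),(720,557),(465,556),(649,390),(503,365)])/4+o
def mod(t):
    w=t[3]
    P=[[-w,.125,.062],[-w,.215,.062],[w,.215,.062],[w,.125,.062],[0,.170,.110],[0,.13,.088]]
    return proj(cal,st(P,t[:3]))
r=least_squares(lambda t:(mod(t)-uv).ravel(),[.65,-.058,.148,.084])
print(r.x,np.degrees(r.x[2]));print((mod(r.x)-uv).round(2))
T=r.x[:3];np.save('T.npy',T)
print('tab px',(proj(cal,st([[-.02,.073,.076],[.02,.073,.076],[.02,.117,.076],[-.02,.117,.076]],T))-o)*4)
print('tab shut,open,pump',st([[0,.095,.076],[0,-.155,.076],[0,.17,.11]],T).round(4))
print('pockets',st([[x,y,.008] for x in(-.036,.036) for y in(-.047,.047)],T).round(4))
print('jars',unproj(cal,[(388,39),(489,25)],.042).round(4),'tray corner',unproj(cal,[(528,127),(603,143),(578,7)],.012).round(4),unproj(cal,(496,183),.042))
s=env.observe();print(s['position']);V=cal['view'];
tip=s['position']+[0,0,-.022];print('fingertip px',(proj(cal,tip)-o)*4)
```

```text
[ 0.65164514 -0.05535602  0.14981347  0.08295025] 8.583679486192917
[[-0.36 -0.32]
 [ 1.01 -0.11]
 [ 0.6  -0.89]
 [-0.48  0.26]
 [ 0.11  0.93]
 [-0.87  0.14]]
tab px [[311.94211177 292.91358103]
 [312.6655546  410.58692976]
 [450.32022145 408.93382116]
 [454.07208871 291.19929185]]
tab shut,open,pump [[ 0.6375  0.0386  0.076 ]
 [ 0.6748 -0.2086  0.076 ]
 [ 0.6263  0.1127  0.11  ]]
pockets [[ 0.6231 -0.1072  0.008 ]
 [ 0.609  -0.0143  0.008 ]
 [ 0.6943 -0.0965  0.008 ]
 [ 0.6802 -0.0035  0.008 ]]
jars [[0.4234 0.0562 0.042 ]
 [0.3919 0.1688 0.042 ]] tray corner [[0.4978 0.2719 0.012 ]
 [0.5033 0.3854 0.012 ]
 [0.348  0.2865 0.012 ]] [[0.57414687 0.23417077 0.042     ]]
[0.56887569 0.00063631 0.32830026]
fingertip px [[304.85414862 516.66777107]]
```

>>> arm_command(steps=[{"delta_pos": [11.5,6.3,-35],"dr": [0,0,0]},{"delta_pos": [11.5,6.3,-35],"dr": [0,0,0]},{"delta_pos": [11.5,6.3,-35],"dr": [0,0,0]},{"delta_pos": [11.5,6.3,-35],"dr": [0,0,0]},{"delta_pos": [11.5,6.3,-35],"dr": [0,0,0.4]},{"delta_pos": [11.5,6.3,-35],"dr": [0,0,0.3]},{"delta_pos": [0,0,0],"dr": [0,0,0]},{"delta_pos": [0,0,0],"dr": [0,0,0]},{"delta_pos": [0,0,0],"dr": [0,0,0]}])

```text
time_s: 3.05
position: [0.6374, 0.04, 0.1216]
tool_rot: [[-0.152, 0.988, 0.003], [0.988, 0.152, -0.0], [-0.001, 0.003, -1.0]]
ft_force: [-0.1, 0.1, 0.7]
grip_width: 0.0002
```

>>> arm_command(steps=[{"delta_pos": [0,-0.7,-8],"dr": [0,0,0]},{"delta_pos": [0,0,-6],"dr": [0,0,0]},{"delta_pos": [0,0,-5],"dr": [0,0,0]},{"delta_pos": [0,0,-4],"dr": [0,0,0]},{"delta_pos": [0,0,-4],"dr": [0,0,0]},{"delta_pos": [0,0,0],"dr": [0,0,0]},{"delta_pos": [0,0,0],"dr": [0,0,0]},{"delta_pos": [0,0,0],"dr": [0,0,0]}])

```text
time_s: 3.85
position: [0.6371, 0.0392, 0.0927]
tool_rot: [[-0.152, 0.988, -0.0], [0.988, 0.152, -0.0], [-0.0, -0.0, -1.0]]
ft_force: [-3.0, -0.2, 5.5]
grip_width: -0.0002
```

>>> arm_command(steps=[{"delta_pos": [0,0,-1.5],"dr": [0,0,0]},{"delta_pos": [0.7,-4.9,0],"dr": [0,0,0]},{"delta_pos": [0.7,-4.9,0],"dr": [0,0,0]},{"delta_pos": [1.5,-9.9,0],"dr": [0,0,0]},{"delta_pos": [1.5,-9.9,0],"dr": [0,0,0]},{"delta_pos": [2.2,-14.8,0],"dr": [0,0,0]},{"delta_pos": [2.2,-14.8,0],"dr": [0,0,0]},{"delta_pos": [2.2,-14.8,0],"dr": [0,0,0]},{"delta_pos": [2.2,-14.8,0],"dr": [0,0,0]},{"delta_pos": [2.2,-14.8,0],"dr": [0,0,0]},{"delta_pos": [2.2,-14.8,0],"dr": [0,0,0]},{"delta_pos": [2.2,-14.8,0],"dr": [0,0,0]},{"delta_pos": [2.2,-14.8,0],"dr": [0,0,0]},{"delta_pos": [2.2,-14.8,0],"dr": [0,0,0]},{"delta_pos": [2.2,-14.8,0],"dr": [0,0,0]},{"delta_pos": [2.2,-14.8,0],"dr": [0,0,0]},{"delta_pos": [2.2,-14.8,0],"dr": [0,0,0]},{"delta_pos": [2.2,-14.8,0],"dr": [0,0,0]},{"delta_pos": [0,0,0],"dr": [0,0,0]},{"delta_pos": [0,0,0],"dr": [0,0,0]}])

```text
time_s: 5.85
position: [0.6703, -0.184, 0.0915]
tool_rot: [[-0.151, 0.988, 0.001], [0.988, 0.151, -0.002], [-0.002, 0.001, -1.0]]
ft_force: [-2.3, -1.6, 5.6]
grip_width: -0.0001
```

>>> arm_command(steps=[{"delta_pos": [1.5,-9.9,0],"dr": [0,0,0]},{"delta_pos": [1.5,-9.9,0],"dr": [0,0,0]},{"delta_pos": [0.8,-5,0],"dr": [0,0,0]},{"delta_pos": [0.8,-5,0],"dr": [0,0,0]},{"delta_pos": [0,0,0],"dr": [0,0,0]},{"delta_pos": [0,0,0],"dr": [0,0,0]},{"delta_pos": [0,0,0],"dr": [0,0,0]}])

```text
time_s: 6.55
position: [0.6752, -0.2129, 0.0916]
tool_rot: [[-0.152, 0.988, 0.002], [0.988, 0.152, -0.001], [-0.001, 0.001, -1.0]]
ft_force: [-1.1, -0.7, 6.2]
grip_width: -0.0
```

>>> arm_command(steps=[{"delta_pos": [0.6,-4,0],"dr": [0,0,0]},{"delta_pos": [0,0,0],"dr": [0,0,0]},{"delta_pos": [0,0,0],"dr": [0,0,0]},{"delta_pos": [0,0,20],"dr": [0,0,0]},{"delta_pos": [0,0,30],"dr": [0,0,0]},{"delta_pos": [-13,24,24],"dr": [0,0,0]},{"delta_pos": [-13,24,24],"dr": [0,0,0]},{"delta_pos": [-13,24,24],"dr": [0,0,0]},{"delta_pos": [-13,24,24],"dr": [0,0,0]},{"delta_pos": [-13,24,24],"dr": [0,0,0]},{"delta_pos": [-13,24,24],"dr": [0,0,0]},{"delta_pos": [-13,24,24],"dr": [0,0,0]},{"delta_pos": [-13,24,24],"dr": [0,0,0]},{"delta_pos": [0,0,0],"dr": [0,0,0]},{"delta_pos": [0,0,0],"dr": [0,0,0]},{"delta_pos": [0,0,0],"dr": [0,0,0]}], grip=1)

```text
time_s: 8.15
position: [0.5715, -0.0252, 0.3314]
tool_rot: [[-0.152, 0.988, -0.002], [0.988, 0.152, 0.0], [0.001, -0.002, -1.0]]
ft_force: [-0.0, -0.1, -0.8]
grip_width: 0.0855
```

Run:
```python
from h import *
s=env.observe();cal=env.get_calibration('wrist');i=env.get_image('wrist');cv2.imwrite('pics/w2.png',i);np.save('w2.npy',cal,allow_pickle=True)
print(s['position'],s['tool_rot'][:,0])
```

```text
[ 0.57154758 -0.02523637  0.33142224] [-1.51544364e-01  9.88450231e-01  6.68477168e-04]
```

View pics/w2.png

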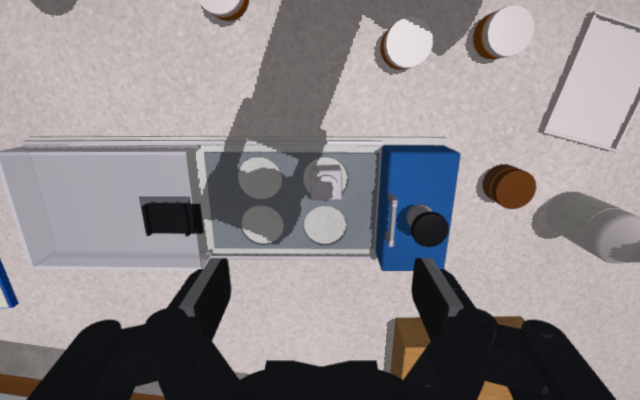

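The hood is fully open, and a single tin stands in the pocket near (328,182). The other three pockets are empty, at (261,178), (262,224) and (325,224). I'll enlarge the bay.

Run:
```python
import cv2
i=cv2.imread('pics/w2.png')
cv2.imwrite('pics/c3.png',cv2.convertScaleAbs(cv2.resize(i[150:250,230:360],None,fx=6,fy=6,interpolation=cv2.INTER_CUBIC),alpha=1.2))
```

```text
(no output)
```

View pics/c3.png

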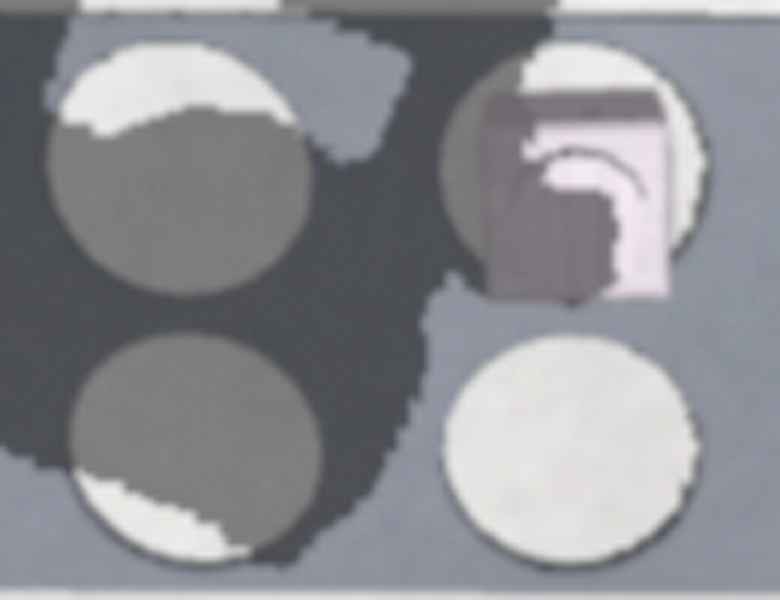

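Run:
```python
from h import *
cal=np.load('w2.npy',allow_pickle=True).item();T=np.load('T.npy');o=np.array([230,150.])
f=lambda L:np.array(L)/6.+o
c=unproj(cal,f([(485,122),(661,122),(668,297),(489,300)]),.044)
print('tin',c.round(4),c.mean(0));d=c[1]-c[0]+c[2]-c[3];print('yaw of tin edge deg',np.degrees(np.arctan2(d[1],d[0])),np.linalg.norm(d)/2,np.linalg.norm(c[3]-c[0]))
P=st([[x,y,.014] for x in(-.036,.036) for y in(-.047,.047)],T)
print('pred pockets',((proj(cal,P)-o)*6).round(0),P.round(4)); print(unproj(cal,f([(180,170),(573,172),(195,449),(571,450)]),.011).round(4))
print('jars',unproj(cal,[(408,43),(508,31)],.042).round(4),unproj(cal,[(544,132),(614,149)],.012).round(3))
```

```text
tin [[ 0.5925 -0.0361  0.044 ]
 [ 0.5867  0.0019  0.044 ]
 [ 0.6264  0.0103  0.044 ]
 [ 0.6331 -0.0294  0.044 ]] [ 0.60969405 -0.01328769  0.044     ]
yaw of tin edge deg 99.19815470737707 0.039348995725054105 0.041160679449287724
pred pockets [[173. 171.]
 [570. 172.]
 [190. 451.]
 [569. 452.]] [[ 0.6231 -0.1072  0.014 ]
 [ 0.609  -0.0143  0.014 ]
 [ 0.6943 -0.0965  0.014 ]
 [ 0.6802 -0.0035  0.014 ]]
[[ 0.6234 -0.106   0.011 ]
 [ 0.6098 -0.0134  0.011 ]
 [ 0.6949 -0.0957  0.011 ]
 [ 0.6809 -0.0027  0.011 ]]
jars [[0.4237 0.0549 0.042 ]
 [0.3921 0.168  0.042 ]] [[0.498 0.274 0.012]
 [0.504 0.384 0.012]]
```

>>> arm_command(steps=[{"delta_pos": [13,4,-40],"dr": [0,0,0]},{"delta_pos": [13,4,-40],"dr": [0,0,0]},{"delta_pos": [12,3.7,-40],"dr": [0,0,0]},{"delta_pos": [0,0,-40],"dr": [0,0,0]},{"delta_pos": [0,0,-40],"dr": [0,0,0]},{"delta_pos": [0,0,-30],"dr": [0,0,0]},{"delta_pos": [0,0,-30],"dr": [0,0,0]},{"delta_pos": [0,0,-20],"dr": [0,0,0]},{"delta_pos": [0,0,-10],"dr": [0,0,0]},{"delta_pos": [0,0,0],"dr": [0,0,0]},{"delta_pos": [0,0,0],"dr": [0,0,0]},{"delta_pos": [0,0,0],"dr": [0,0,0]}])

```text
time_s: 9.4
position: [0.6099, -0.0131, 0.0439]
tool_rot: [[-0.152, 0.988, 0.002], [0.988, 0.152, -0.0], [-0.001, 0.002, -1.0]]
ft_force: [0.2, 0.3, -0.1]
grip_width: 0.0855
```

>>> arm_command(steps=[{"delta_pos": [0,0,-3],"dr": [0,0,0]},{"delta_pos": [0,0,0],"dr": [0,0,0]},{"delta_pos": [0,0,0],"dr": [0,0,0]},{"delta_pos": [0,0,0],"dr": [0,0,0]},{"delta_pos": [0,0,0],"dr": [0,0,0]},{"delta_pos": [0,0,0],"dr": [0,0,0]},{"delta_pos": [0,0,0],"dr": [0,0,0]},{"delta_pos": [0,0,0],"dr": [0,0,0]},{"delta_pos": [0,0,20],"dr": [0,0,0]},{"delta_pos": [0,0,40],"dr": [0,0,0]},{"delta_pos": [0,0,40],"dr": [0,0,0]},{"delta_pos": [0,0,0],"dr": [0,0,0]},{"delta_pos": [0,0,0],"dr": [0,0,0]}], grip=0, squeeze=60)

```text
time_s: 10.7
position: [0.6092, -0.0129, 0.1399]
tool_rot: [[-0.152, 0.988, 0.0], [0.988, 0.152, -0.0], [-0.0, 0.0, -1.0]]
ft_force: [-0.4, -0.1, -1.7]
grip_width: 0.0412
```

>>> arm_command(steps=[{"delta_pos": [-5,8,25],"dr": [0,0,0]},{"delta_pos": [-18,33.7,15],"dr": [0,0,0]},{"delta_pos": [-18,33.7,0],"dr": [0,0,0]},{"delta_pos": [-18,33.7,0],"dr": [0,0,0]},{"delta_pos": [-18,33.7,0],"dr": [0,0,0]},{"delta_pos": [-18,33.7,0],"dr": [0,0,0]},{"delta_pos": [-18,33.7,0],"dr": [0,0,0]},{"delta_pos": [-18,33.7,0],"dr": [0,0,0]},{"delta_pos": [-18,33.7,0],"dr": [0,0,0]},{"delta_pos": [-18,33.7,0],"dr": [0,0,0]},{"delta_pos": [-18,33.7,-20],"dr": [0,0,0]},{"delta_pos": [0,0,-40],"dr": [0,0,0]},{"delta_pos": [0,0,-30],"dr": [0,0,0]},{"delta_pos": [0,0,-20],"dr": [0,0,0]},{"delta_pos": [0,0,-15],"dr": [0,0,0]},{"delta_pos": [0,0,0],"dr": [0,0,0]},{"delta_pos": [0,0,0],"dr": [0,0,0]},{"delta_pos": [0,0,0],"dr": [0,0,0]}])

```text
time_s: 12.5
position: [0.4245, 0.3322, 0.0552]
tool_rot: [[-0.152, 0.988, 0.0], [0.988, 0.152, 0.0], [0.0, 0.0, -1.0]]
ft_force: [-1.0, -0.9, -0.7]
grip_width: 0.0408
```

>>> arm_command(steps=[{"delta_pos": [0,0,-8],"dr": [0,0,0]},{"delta_pos": [0,0,-6],"dr": [0,0,0]},{"delta_pos": [0,0,-3.5],"dr": [0,0,0]},{"delta_pos": [0,0,0],"dr": [0,0,0]},{"delta_pos": [0,0,0],"dr": [0,0,0]}])

```text
time_s: 13.0
position: [0.4244, 0.3321, 0.0373]
tool_rot: [[-0.152, 0.988, -0.0], [0.988, 0.152, -0.0], [-0.0, -0.0, -1.0]]
ft_force: [1.3, 0.4, -1.7]
grip_width: 0.0411
```

>>> arm_command(steps=[{"delta_pos": [0,0,0],"dr": [0,0,0]},{"delta_pos": [0,0,0],"dr": [0,0,0]},{"delta_pos": [0,0,0],"dr": [0,0,0]},{"delta_pos": [0,0,0],"dr": [0,0,0]},{"delta_pos": [0,0,0],"dr": [0,0,0]},{"delta_pos": [0,0,15],"dr": [0,0,0]},{"delta_pos": [0,0,35],"dr": [0,0,0]},{"delta_pos": [0,0,45],"dr": [0,0,0]},{"delta_pos": [0,-30,38],"dr": [0,0,0]},{"delta_pos": [0,-38,30],"dr": [0,0,0]},{"delta_pos": [0,-40,20],"dr": [0,0,0]},{"delta_pos": [0,-40,20],"dr": [0,0,0]},{"delta_pos": [0,-32,30],"dr": [0,0,0]},{"delta_pos": [0,-32,30],"dr": [0,0,0]},{"delta_pos": [0,0,0],"dr": [0,0,0]},{"delta_pos": [0,0,0],"dr": [0,0,0]},{"delta_pos": [0,0,0],"dr": [0,0,0]}], grip=1)

```text
time_s: 14.7
position: [0.4239, 0.1207, 0.2994]
tool_rot: [[-0.153, 0.988, -0.002], [0.988, 0.153, 0.0], [0.0, -0.002, -1.0]]
ft_force: [-0.1, -1.3, -0.6]
grip_width: 0.0858
```

Run:
```python
from h import *
s=env.observe();cal=env.get_calibration('wrist');i=env.get_image('wrist');cv2.imwrite('pics/w3.png',i);np.save('w3.npy',cal,allow_pickle=True)
print(s['time_s'],s['position'],s['tool_rot'][:,0])
```

```text
14.7 [0.42391049 0.12066354 0.29939582] [-1.52777896e-01  9.88260435e-01  4.77552873e-04]
```

View pics/w3.png

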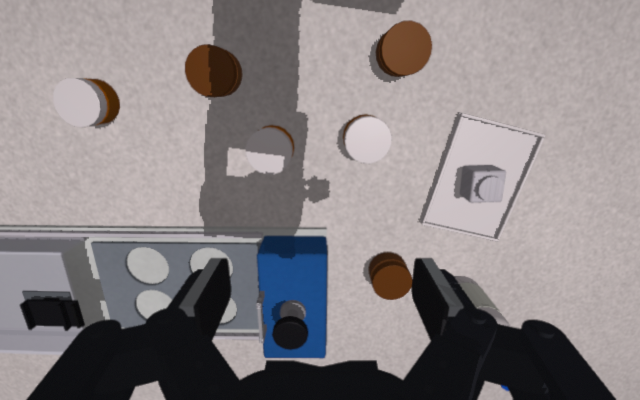

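The tin stands upright in the tray at (485,185). Jar lids are at about (366,139), (269,150) half in shadow, and (79,103).

Run:
```python
from h import *
cal=np.load('w3.npy',allow_pickle=True).item()
print('jars A B C',unproj(cal,[(366.5,139.5),(268.5,150.5),(79.5,102.5)],.042).round(4))
print('tray tin',unproj(cal,(491,187),.048).round(3),unproj(cal,[(460,114),(542,135),(497,237),(422,223)],.012).mean(0).round(3))
```

```text
jars A B C [[ 0.3905  0.1691  0.042 ]
 [ 0.4211  0.0563  0.042 ]
 [ 0.398  -0.1659  0.042 ]]
tray tin [[0.423 0.33  0.048]] [0.424 0.334 0.012]
```

>>> arm_command(steps=[{"delta_pos": [-11,16,-35],"dr": [0,0,0]},{"delta_pos": [-11,16,-38],"dr": [0,0,0]},{"delta_pos": [-11,16,-38],"dr": [0,0,0]},{"delta_pos": [0,0,-42],"dr": [0,0,0]},{"delta_pos": [0,0,-42],"dr": [0,0,0]},{"delta_pos": [0,0,-35],"dr": [0,0,0]},{"delta_pos": [0,0,-20],"dr": [0,0,0]},{"delta_pos": [0,0,-12],"dr": [0,0,0]},{"delta_pos": [0,0,0],"dr": [0,0,0]},{"delta_pos": [0,0,0],"dr": [0,0,0]}])

```text
time_s: 15.75
position: [0.3911, 0.1686, 0.0382]
tool_rot: [[-0.153, 0.988, -0.001], [0.988, 0.153, -0.0], [0.0, -0.001, -1.0]]
ft_force: [-0.1, -0.1, 0.1]
grip_width: 0.0853
```

>>> arm_command(steps=[{"delta_pos": [0,0,-3],"dr": [0,0,0]},{"delta_pos": [0,0,0],"dr": [0,0,0]},{"delta_pos": [0,0,0],"dr": [0,0,0]},{"delta_pos": [0,0,0],"dr": [0,0,0]},{"delta_pos": [0,0,0],"dr": [0,0,0]},{"delta_pos": [0,0,0],"dr": [0,0,0]},{"delta_pos": [0,0,0],"dr": [0,0,0]},{"delta_pos": [0,0,0],"dr": [0,0,0]}], grip=0, squeeze=60)

```text
time_s: 16.55
position: [0.3915, 0.1683, 0.0361]
tool_rot: [[-0.152, 0.988, 0.001], [0.988, 0.152, 0.0], [0.0, 0.001, -1.0]]
ft_force: [-2.0, 0.9, 6.4]
grip_width: 0.0542
```

>>> arm_command(steps=[{"delta_pos": [0,0,25],"dr": [0,0,0]},{"delta_pos": [0,0,40],"dr": [0,0,0]},{"delta_pos": [0,0,45],"dr": [0,0,0]},{"delta_pos": [20,-12,40],"dr": [0,0,0]},{"delta_pos": [33,-20,0],"dr": [0,0,0]},{"delta_pos": [33,-20,0],"dr": [0,0,0]},{"delta_pos": [33,-20,0],"dr": [0,0,0]},{"delta_pos": [33,-20,0],"dr": [0,0,0]},{"delta_pos": [33,-20,0],"dr": [0,0,0]},{"delta_pos": [33,-20,0],"dr": [0,0,0]},{"delta_pos": [33,-20,0],"dr": [0,0,0]},{"delta_pos": [25,-13,-10],"dr": [0,0,0]},{"delta_pos": [13,-6.3,-20],"dr": [0,0,0]},{"delta_pos": [0,0,-40],"dr": [0,0,0]},{"delta_pos": [0,0,-35],"dr": [0,0,0]},{"delta_pos": [0,0,-20],"dr": [0,0,0]},{"delta_pos": [0,0,0],"dr": [0,0,0]},{"delta_pos": [0,0,0],"dr": [0,0,0]},{"delta_pos": [0,0,0],"dr": [0,0,0]}])

```text
time_s: 18.45
position: [0.6811, -0.0033, 0.0623]
tool_rot: [[-0.152, 0.988, 0.003], [0.988, 0.152, -0.001], [-0.001, 0.003, -1.0]]
ft_force: [0.2, 0.4, -0.8]
grip_width: 0.0546
```

>>> arm_command(steps=[{"delta_pos": [0,0,-9],"dr": [0,0,0]},{"delta_pos": [0,0,-6],"dr": [0,0,0]},{"delta_pos": [0,0,-3],"dr": [0,0,0]},{"delta_pos": [0,0,0],"dr": [0,0,0]},{"delta_pos": [0,0,0],"dr": [0,0,0]},{"delta_pos": [0,0,0],"dr": [0,0,0]}])

```text
time_s: 19.05
position: [0.6803, -0.0031, 0.0442]
tool_rot: [[-0.152, 0.988, 0.001], [0.988, 0.152, -0.0], [-0.0, 0.001, -1.0]]
ft_force: [-6.7, 0.9, 13.1]
grip_width: 0.0543
```

>>> arm_command(steps=[{"delta_pos": [0,0,0],"dr": [0,0,0]},{"delta_pos": [0,0,0],"dr": [0,0,0]},{"delta_pos": [0,0,0],"dr": [0,0,0]},{"delta_pos": [0,0,0],"dr": [0,0,0]},{"delta_pos": [0,0,0],"dr": [0,0,0]},{"delta_pos": [0,0,15],"dr": [0,0,0]},{"delta_pos": [0,0,30],"dr": [0,0,0]},{"delta_pos": [0,0,40],"dr": [0,0,0]},{"delta_pos": [-22,-4,40],"dr": [0,0,0]},{"delta_pos": [-28,-6,32],"dr": [0,0,0]},{"delta_pos": [-28,-6,32],"dr": [0,0,0]},{"delta_pos": [-28,-6,32],"dr": [0,0,0]},{"delta_pos": [-28,-6,32],"dr": [0,0,0]},{"delta_pos": [-28,-6,32],"dr": [0,0,0]},{"delta_pos": [-28,-6,0],"dr": [0,0,0]},{"delta_pos": [0,0,0],"dr": [0,0,0]},{"delta_pos": [0,0,0],"dr": [0,0,0]},{"delta_pos": [0,0,0],"dr": [0,0,0]}], grip=1)

```text
time_s: 20.85
position: [0.4908, -0.0431, 0.3274]
tool_rot: [[-0.152, 0.988, 0.0], [0.988, 0.152, 0.0], [0.0, 0.0, -1.0]]
ft_force: [0.7, 0.1, -0.6]
grip_width: 0.0854
```

Run:
```python
from h import *
s=env.observe();cal=env.get_calibration('wrist');i=env.get_image('wrist');cv2.imwrite('pics/w4.png',i);np.save('w4.npy',cal,allow_pickle=True)
print(s['time_s'],s['position'],s['tool_rot'][:,0])
```

```text
20.85 [ 0.4907957  -0.0430977   0.32739577] [-1.52363278e-01  9.88324557e-01  3.95010676e-05]
```

View pics/w4.png

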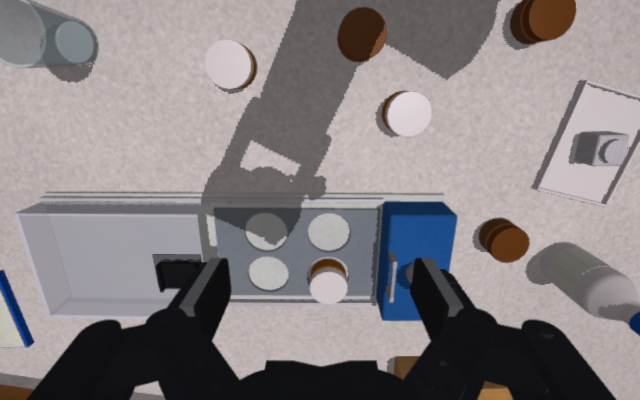

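Jar A stands in the far pocket, with its lid at (328,284). The remaining jars are B at (407,114) and C at (230,64), and nothing else has moved.

Run:
```python
from h import *
cal=np.load('w4.npy',allow_pickle=True).item();T=np.load('T.npy')
print('B C',unproj(cal,[(408,114),(230.5,64)],.042).round(4),'A',unproj(cal,(328.5,284.5),.05).round(4))
i=cv2.imread('pics/w4.png');g=(i.min(2)>150).astype('uint8')
for b in((380,88,435,140),(200,35,260,95),(305,265,350,310)):
    n,_,s,c=cv2.connectedComponentsWithStats(g[b[1]:b[3],b[0]:b[2]]);k=1+s[1:,4].argmax();print(c[k]+b[:2],s[k],unproj(cal,c[k]+b[:2],.042 if b[1]<200 else .05).round(4))
```

```text
B C [[ 0.4227  0.0545  0.042 ]
 [ 0.3983 -0.1663  0.042 ]] A [[ 0.6744 -0.0046  0.05  ]]
[410.53201157 113.31268071] [   0    0   55   52 2421] [[0.4214 0.0574 0.042 ]]
[227.60642946  63.25156055] [   0    0   60   60 3204] [[ 0.398  -0.1697  0.042 ]]
[327.75806452 292.2265745 ] [   0    7   45   38 1302] [[ 0.6877 -0.0036  0.05  ]]
```

Run:
```python
import cv2
i=cv2.imread('pics/w4.png')
cv2.imwrite('pics/c4.png',cv2.resize(i[200:310,230:380],None,fx=5,fy=5,interpolation=cv2.INTER_CUBIC))
```

```text
(no output)
```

View pics/c4.png

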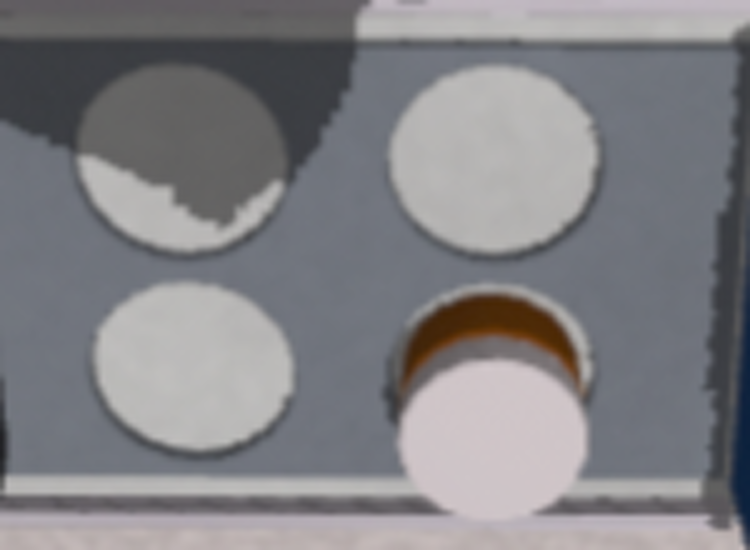

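The enlargement shows jar A's lid centre at crop pixel (493,440), and the jar seated in its pocket with a small gap all round. Next is jar B.

>>> arm_command(steps=[{"delta_pos": [-23,33,-20],"dr": [0,0,0]},{"delta_pos": [-23,33,-20],"dr": [0,0,0]},{"delta_pos": [-23,32.5,-20],"dr": [0,0,0]},{"delta_pos": [0,0,-45],"dr": [0,0,0]},{"delta_pos": [0,0,-45],"dr": [0,0,0]},{"delta_pos": [0,0,-45],"dr": [0,0,0]},{"delta_pos": [0,0,-40],"dr": [0,0,0]},{"delta_pos": [0,0,-30],"dr": [0,0,0]},{"delta_pos": [0,0,-16],"dr": [0,0,0]},{"delta_pos": [0,0,-9],"dr": [0,0,0]},{"delta_pos": [0,0,0],"dr": [0,0,0]},{"delta_pos": [0,0,0],"dr": [0,0,0]}])

```text
time_s: 22.1
position: [0.4219, 0.0553, 0.0377]
tool_rot: [[-0.152, 0.988, 0.001], [0.988, 0.152, -0.0], [-0.0, 0.001, -1.0]]
ft_force: [0.4, 0.9, -0.3]
grip_width: 0.0856
```

>>> arm_command(steps=[{"delta_pos": [0,0,0],"dr": [0,0,0]},{"delta_pos": [0,0,0],"dr": [0,0,0]},{"delta_pos": [0,0,0],"dr": [0,0,0]},{"delta_pos": [0,0,0],"dr": [0,0,0]},{"delta_pos": [0,0,0],"dr": [0,0,0]},{"delta_pos": [0,0,0],"dr": [0,0,0]},{"delta_pos": [0,0,0],"dr": [0,0,0]},{"delta_pos": [0,0,0],"dr": [0,0,0]}], grip=0)

```text
time_s: 22.9
position: [0.4217, 0.0553, 0.0384]
tool_rot: [[-0.152, 0.988, 0.002], [0.988, 0.152, -0.0], [-0.001, 0.002, -1.0]]
ft_force: [-1.9, 0.9, 11.5]
grip_width: 0.0542
```

>>> arm_command(steps=[{"delta_pos": [0,0,25],"dr": [0,0,0]},{"delta_pos": [0,0,40],"dr": [0,0,0]},{"delta_pos": [0,0,45],"dr": [0,0,0]},{"delta_pos": [21,-11,20],"dr": [0,0,0]},{"delta_pos": [34,-19,0],"dr": [0,0,0]},{"delta_pos": [34,-19,0],"dr": [0,0,0]},{"delta_pos": [34,-19,0],"dr": [0,0,0]},{"delta_pos": [34,-19,0],"dr": [0,0,0]},{"delta_pos": [34,-19,0],"dr": [0,0,0]},{"delta_pos": [34,-19,0],"dr": [0,0,0]},{"delta_pos": [28,-16,0],"dr": [0,0,0]},{"delta_pos": [19,-10.4,-10],"dr": [0,0,0]},{"delta_pos": [0,0,-30],"dr": [0,0,0]},{"delta_pos": [0,0,-35],"dr": [0,0,0]},{"delta_pos": [0,0,-25],"dr": [0,0,0]},{"delta_pos": [0,0,0],"dr": [0,0,0]},{"delta_pos": [0,0,0],"dr": [0,0,0]},{"delta_pos": [0,0,0],"dr": [0,0,0]}])

```text
time_s: 24.7
position: [0.6942, -0.0963, 0.0695]
tool_rot: [[-0.152, 0.988, 0.003], [0.988, 0.152, -0.001], [-0.002, 0.003, -1.0]]
ft_force: [0.0, -0.5, -1.2]
grip_width: 0.0542
```

>>> arm_command(steps=[{"delta_pos": [0,0,-11],"dr": [0,0,0]},{"delta_pos": [0,0,-7],"dr": [0,0,0]},{"delta_pos": [0,0,-4],"dr": [0,0,0]},{"delta_pos": [0,0,0],"dr": [0,0,0]},{"delta_pos": [0,0,0],"dr": [0,0,0]},{"delta_pos": [0,0,0],"dr": [0,0,0]}])

```text
time_s: 25.3
position: [0.693, -0.096, 0.0465]
tool_rot: [[-0.152, 0.988, -0.0], [0.988, 0.152, -0.0], [-0.0, -0.0, -1.0]]
ft_force: [-5.2, 1.5, 9.3]
grip_width: 0.0545
```

>>> arm_command(steps=[{"delta_pos": [0,0,0],"dr": [0,0,0]},{"delta_pos": [0,0,0],"dr": [0,0,0]},{"delta_pos": [0,0,0],"dr": [0,0,0]},{"delta_pos": [0,0,0],"dr": [0,0,0]},{"delta_pos": [0,0,0],"dr": [0,0,0]},{"delta_pos": [0,0,15],"dr": [0,0,0]},{"delta_pos": [0,0,30],"dr": [0,0,0]},{"delta_pos": [0,0,45],"dr": [0,0,0]},{"delta_pos": [-25,-6,35],"dr": [0,0,0]},{"delta_pos": [-35,-9,25],"dr": [0,0,0]},{"delta_pos": [-35,-9,25],"dr": [0,0,0]},{"delta_pos": [-35,-9,25],"dr": [0,0,0]},{"delta_pos": [-35,-9,0],"dr": [0,0,0]},{"delta_pos": [-35,-9,0],"dr": [0,0,0]},{"delta_pos": [-35,-9,0],"dr": [0,0,0]},{"delta_pos": [-35,-9,0],"dr": [0,0,0]},{"delta_pos": [0,0,0],"dr": [0,0,0]},{"delta_pos": [0,0,0],"dr": [0,0,0]},{"delta_pos": [0,0,0],"dr": [0,0,0]}], grip=1)

```text
time_s: 27.2
position: [0.4242, -0.1651, 0.2459]
tool_rot: [[-0.153, 0.988, 0.001], [0.988, 0.153, -0.001], [-0.001, 0.001, -1.0]]
ft_force: [0.1, 0.9, -0.1]
grip_width: 0.0852
```

Run:
```python
from h import *
s=env.observe();cal=env.get_calibration('wrist');i=env.get_image('wrist');cv2.imwrite('pics/w5.png',i);np.save('w5.npy',cal,allow_pickle=True)
print(s['time_s'],s['position'],proj(cal,[[.398,-.167,.042],[.623,-.1066,.014],[.6946,-.0961,.05]]))
```

```text
27.2 [ 0.42415889 -0.16511202  0.24589755] [[323.9634096  146.33101438]
 [342.33051058 315.55612941]
 [342.35945028 379.20691834]]
```

View pics/w5.png

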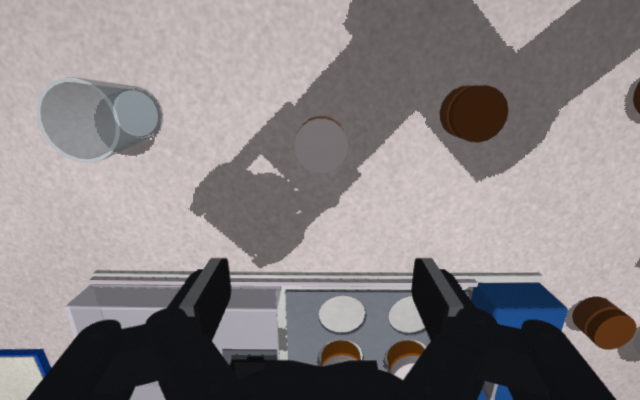

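Jar C's lid is at (321,146), about 2 mm from the estimate. A and B both show in their pockets. I'll pick C.

>>> arm_command(steps=[{"delta_pos": [-13,-2,-25],"dr": [0,0,0]},{"delta_pos": [-13,-2,-40],"dr": [0,0,0]},{"delta_pos": [0,0,-45],"dr": [0,0,0]},{"delta_pos": [0,0,-45],"dr": [0,0,0]},{"delta_pos": [0,0,-28],"dr": [0,0,0]},{"delta_pos": [0,0,-15],"dr": [0,0,0]},{"delta_pos": [0,0,-10],"dr": [0,0,0]},{"delta_pos": [0,0,0],"dr": [0,0,0]},{"delta_pos": [0,0,0],"dr": [0,0,0]}])

```text
time_s: 28.15
position: [0.3979, -0.1692, 0.0377]
tool_rot: [[-0.153, 0.988, 0.001], [0.988, 0.153, -0.001], [-0.001, 0.001, -1.0]]
ft_force: [-0.0, 0.1, 0.7]
grip_width: 0.0858
```

>>> arm_command(steps=[{"delta_pos": [0,0,0],"dr": [0,0,0]},{"delta_pos": [0,0,0],"dr": [0,0,0]},{"delta_pos": [0,0,0],"dr": [0,0,0]},{"delta_pos": [0,0,0],"dr": [0,0,0]},{"delta_pos": [0,0,0],"dr": [0,0,0]},{"delta_pos": [0,0,0],"dr": [0,0,0]},{"delta_pos": [0,0,0],"dr": [0,0,0]},{"delta_pos": [0,0,0],"dr": [0,0,0]}], grip=0)

```text
time_s: 28.95
position: [0.3977, -0.1693, 0.0384]
tool_rot: [[-0.152, 0.988, 0.002], [0.988, 0.152, -0.001], [-0.001, 0.001, -1.0]]
ft_force: [-1.5, 0.7, 11.4]
grip_width: 0.0538
```

>>> arm_command(steps=[{"delta_pos": [0,0,25],"dr": [0,0,0]},{"delta_pos": [0,0,40],"dr": [0,0,0]},{"delta_pos": [0,0,45],"dr": [0,0,0]},{"delta_pos": [20,5.7,20],"dr": [0,0,0]},{"delta_pos": [35,10,0],"dr": [0,0,0]},{"delta_pos": [35,10,0],"dr": [0,0,0]},{"delta_pos": [35,10,0],"dr": [0,0,0]},{"delta_pos": [35,10,0],"dr": [0,0,0]},{"delta_pos": [35,9,0],"dr": [0,0,0]},{"delta_pos": [20.5,6,0],"dr": [0,0,0]},{"delta_pos": [10,2,-10],"dr": [0,0,0]},{"delta_pos": [0,0,-30],"dr": [0,0,0]},{"delta_pos": [0,0,-35],"dr": [0,0,0]},{"delta_pos": [0,0,-25],"dr": [0,0,0]},{"delta_pos": [0,0,0],"dr": [0,0,0]},{"delta_pos": [0,0,0],"dr": [0,0,0]},{"delta_pos": [0,0,0],"dr": [0,0,0]}])

```text
time_s: 30.65
position: [0.6234, -0.1068, 0.0691]
tool_rot: [[-0.152, 0.988, 0.003], [0.988, 0.152, -0.001], [-0.001, 0.002, -1.0]]
ft_force: [0.3, 0.7, -1.2]
grip_width: 0.0542
```

>>> arm_command(steps=[{"delta_pos": [0,0,-11],"dr": [0,0,0]},{"delta_pos": [0,0,-7],"dr": [0,0,0]},{"delta_pos": [0,0,-4],"dr": [0,0,0]},{"delta_pos": [0,0,0],"dr": [0,0,0]},{"delta_pos": [0,0,0],"dr": [0,0,0]},{"delta_pos": [0,0,0],"dr": [0,0,0]}])

```text
time_s: 31.25
position: [0.6225, -0.1063, 0.0464]
tool_rot: [[-0.152, 0.988, -0.0], [0.988, 0.152, -0.0], [-0.0, -0.0, -1.0]]
ft_force: [-6.1, 1.0, 11.0]
grip_width: 0.054
```

>>> arm_command(steps=[{"delta_pos": [0,0,0],"dr": [0,0,0]},{"delta_pos": [0,0,0],"dr": [0,0,0]},{"delta_pos": [0,0,0],"dr": [0,0,0]},{"delta_pos": [0,0,0],"dr": [0,0,0]},{"delta_pos": [0,0,0],"dr": [0,0,0]},{"delta_pos": [0,0,15],"dr": [0,0,0]},{"delta_pos": [0,0,30],"dr": [0,0,0]},{"delta_pos": [-4,8,40],"dr": [0,0,0]},{"delta_pos": [-10,15,40],"dr": [0,0,0]},{"delta_pos": [-12,15,40],"dr": [0,0,0]},{"delta_pos": [-12,15,40],"dr": [0,0,0]},{"delta_pos": [-12,15,40],"dr": [0,0,0]},{"delta_pos": [-12,15,40],"dr": [0,0,0]},{"delta_pos": [0,0,0],"dr": [0,0,0]},{"delta_pos": [0,0,0],"dr": [0,0,0]},{"delta_pos": [0,0,0],"dr": [0,0,0]}], grip=1)

```text
time_s: 32.85
position: [0.5607, -0.0236, 0.3289]
tool_rot: [[-0.152, 0.988, -0.002], [0.988, 0.152, 0.001], [0.001, -0.002, -1.0]]
ft_force: [-0.0, -0.3, -0.4]
grip_width: 0.0853
```

Run:
```python
from h import *
s=env.observe();cal=env.get_calibration('wrist');i=env.get_image('wrist');cv2.imwrite('pics/w6.png',i);np.save('w6.npy',cal,allow_pickle=True)
print(s['time_s'],s['position'],proj(cal,[[.6232,-.1066,.05],[.6805,-.0031,.05],[.6946,-.0961,.05]]))
```

```text
32.85 [ 0.56073559 -0.02362044  0.32890455] [[251.81878204 194.25050244]
 [322.88653296 243.76214805]
 [255.11224205 243.63917463]]
```

View pics/w6.png

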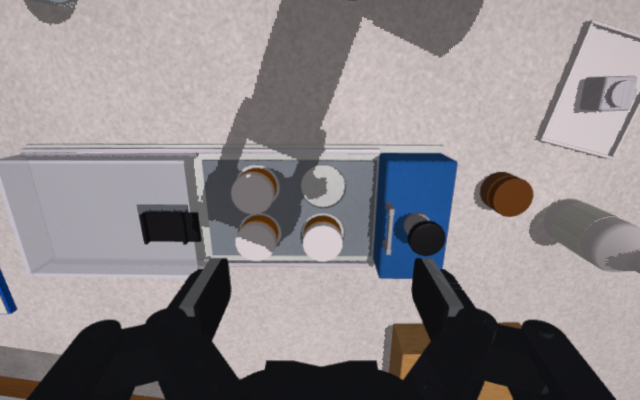

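All three jars are seated, with lids at (252,193), (255,240) and (322,243), each within 4 px of the prediction. The tab is at about (171,226). I'll compute how far the hood is open and where the tab is now.

Run:
```python
from h import *
cal=np.load('w6.npy',allow_pickle=True).item();T=np.load('T.npy')
i=cv2.imread('pics/w6.png');g=i[205:250,130:215].max(2)
print((g[:, :]<45).sum(0).tolist())
for d in(.235,.242,.25): print(d,proj(cal,st([[-.02,.095-.023-d,.084],[-.02,.095+.023-d,.084],[-.02,.095-.023-d,.076],[-.02,.095+.023-d,.076]],T)).round(1).tolist())
print(st([[0,-.155,.076]],T),env.observe()['q'])
```

```text
[0, 0, 0, 0, 0, 0, 0, 0, 0, 0, 5, 11, 17, 23, 29, 31, 32, 31, 30, 30, 30, 30, 30, 29, 30, 29, 30, 29, 29, 29, 29, 30, 30, 29, 29, 29, 29, 29, 29, 29, 29, 29, 29, 29, 30, 30, 29, 29, 29, 29, 29, 29, 29, 30, 32, 32, 31, 30, 28, 28, 28, 28, 28, 28, 28, 28, 29, 29, 23, 15, 7, 0, 0, 0, 0, 0, 0, 0, 0, 0, 0, 0, 0, 0, 0]
0.235 [[153.3, 214.8], [190.1, 214.9], [156.4, 212.4], [192.5, 212.5]]
0.242 [[147.7, 214.8], [184.5, 214.9], [150.9, 212.4], [187.0, 212.5]]
0.25 [[141.4, 214.7], [178.1, 214.9], [144.7, 212.4], [180.7, 212.5]]
[[ 0.67477946 -0.20861986  0.076     ]] [-1.45019724e+01  2.07595028e+01  6.36215500e+01 -4.98951731e-03
  9.57911626e+01 -1.13229306e+02]
```

>>> arm_command(steps=[{"delta_pos": [10,-16,-10],"dr": [0,0,-8.2]},{"delta_pos": [10,-16,-10],"dr": [0,0,-8.2]},{"delta_pos": [10,-16,-10],"dr": [0,0,-8.2]},{"delta_pos": [10,-16,-10],"dr": [0,0,-8.2]},{"delta_pos": [10,-16,-10],"dr": [0,0,-8.2]},{"delta_pos": [10,-16,-10],"dr": [0,0,-8.2]},{"delta_pos": [10,-16,-10],"dr": [0,0,-8.2]},{"delta_pos": [10,-16,-10],"dr": [0,0,-8.2]},{"delta_pos": [10,-16,-10],"dr": [0,0,-8.2]},{"delta_pos": [10,-16,-10],"dr": [0,0,-8.2]},{"delta_pos": [13,-17,-10],"dr": [0,0,-8.2]},{"delta_pos": [0,0,-35],"dr": [0,0,0]},{"delta_pos": [0,0,-35],"dr": [0,0,0]},{"delta_pos": [0,0,-28],"dr": [0,0,0]},{"delta_pos": [0,0,0],"dr": [0,0,0]},{"delta_pos": [0,0,0],"dr": [0,0,0]},{"delta_pos": [0,0,0],"dr": [0,0,0]}], grip=0)

```text
time_s: 34.6
position: [0.6745, -0.2008, 0.1241]
tool_rot: [[0.989, 0.149, 0.003], [0.149, -0.989, -0.001], [0.002, 0.002, -1.0]]
ft_force: [0.3, -0.6, -0.0]
grip_width: 0.0001
```

>>> arm_command(steps=[{"delta_pos": [-0.8,0,-10],"dr": [0,0,0]},{"delta_pos": [0,0,-8],"dr": [0,0,0]},{"delta_pos": [0,0,-5],"dr": [0,0,0]},{"delta_pos": [0,0,-4],"dr": [0,0,0]},{"delta_pos": [0,0,-4],"dr": [0,0,0]},{"delta_pos": [0,0,-3],"dr": [0,0,0]},{"delta_pos": [0,0,0],"dr": [0,0,0]},{"delta_pos": [0,0,0],"dr": [0,0,0]},{"delta_pos": [0,0,0],"dr": [0,0,0]}])

```text
time_s: 35.5
position: [0.673, -0.2005, 0.0898]
tool_rot: [[0.989, 0.149, 0.001], [0.149, -0.989, -0.001], [0.001, 0.001, -1.0]]
ft_force: [-4.7, 1.8, 10.1]
grip_width: 0.0003
```

>>> arm_command(steps=[{"delta_pos": [0,0,0.5],"dr": [0,0,0]},{"delta_pos": [-0.7,4.9,0],"dr": [0,0,0]},{"delta_pos": [-0.7,4.9,0],"dr": [0,0,0]},{"delta_pos": [-1.5,9.9,0],"dr": [0,0,0]},{"delta_pos": [-2.2,14.8,0],"dr": [0,0,0]},{"delta_pos": [-2.2,14.8,0],"dr": [0,0,0]},{"delta_pos": [-2.2,14.8,0],"dr": [0,0,0]},{"delta_pos": [-2.2,14.8,0],"dr": [0,0,0]},{"delta_pos": [-2.2,14.8,0],"dr": [0,0,0]},{"delta_pos": [-2.2,14.8,0],"dr": [0,0,0]},{"delta_pos": [-2.2,14.8,0],"dr": [0,0,0]},{"delta_pos": [-2.2,14.8,0],"dr": [0,0,0]},{"delta_pos": [-2.2,14.8,0],"dr": [0,0,0]},{"delta_pos": [-2.2,14.8,0],"dr": [0,0,0]},{"delta_pos": [-2.2,14.8,0],"dr": [0,0,0]},{"delta_pos": [-2.2,14.8,0],"dr": [0,0,0]},{"delta_pos": [-1.5,9.9,0],"dr": [0,0,0]},{"delta_pos": [0,0,0],"dr": [0,0,0]},{"delta_pos": [0,0,0],"dr": [0,0,0]}])

```text
time_s: 37.4
position: [0.6421, 0.0073, 0.0898]
tool_rot: [[0.989, 0.149, 0.0], [0.149, -0.989, -0.0], [0.0, 0.0, -1.0]]
ft_force: [-4.4, -0.1, 8.9]
grip_width: 0.0
```

>>> arm_command(steps=[{"delta_pos": [-0.9,5.9,0],"dr": [0,0,0]},{"delta_pos": [-0.9,5.9,0],"dr": [0,0,0]},{"delta_pos": [-0.9,5.9,0],"dr": [0,0,0]},{"delta_pos": [-0.9,5.9,0],"dr": [0,0,0]},{"delta_pos": [-0.9,5.9,0],"dr": [0,0,0]},{"delta_pos": [-0.9,5.9,0],"dr": [0,0,0]},{"delta_pos": [-0.6,4,0],"dr": [0,0,0]},{"delta_pos": [0,0,0],"dr": [0,0,0]},{"delta_pos": [0,0,0],"dr": [0,0,0]},{"delta_pos": [0,0,0],"dr": [0,0,0]}])

```text
time_s: 38.4
position: [0.6363, 0.0464, 0.0898]
tool_rot: [[0.989, 0.149, 0.001], [0.149, -0.989, 0.0], [0.001, 0.0, -1.0]]
ft_force: [-4.3, 0.4, 8.1]
grip_width: -0.0001
```

>>> arm_command(steps=[{"delta_pos": [-0.3,2,0],"dr": [0,0,0]},{"delta_pos": [-0.3,2,0],"dr": [0,0,0]},{"delta_pos": [-0.1,1,0],"dr": [0,0,0]},{"delta_pos": [0,0,0],"dr": [0,0,0]},{"delta_pos": [0,0,0],"dr": [0,0,0]},{"delta_pos": [0,0,0],"dr": [0,0,0]}])

```text
time_s: 39.0
position: [0.6364, 0.0504, 0.0899]
tool_rot: [[0.989, 0.149, 0.003], [0.149, -0.989, -0.002], [0.003, 0.002, -1.0]]
ft_force: [-0.5, -3.5, 5.2]
grip_width: 0.0
```

>>> arm_command(steps=[{"delta_pos": [-0.2,1.5,0],"dr": [0,0,0]},{"delta_pos": [-0.2,1.5,0],"dr": [0,0,0]},{"delta_pos": [0,0,0],"dr": [0,0,0]},{"delta_pos": [0,0,0],"dr": [0,0,0]},{"delta_pos": [0,0,0],"dr": [0,0,0]}])

```text
time_s: 39.5
position: [0.6364, 0.052, 0.09]
tool_rot: [[0.989, 0.148, 0.004], [0.148, -0.989, -0.004], [0.003, 0.004, -1.0]]
ft_force: [0.7, -9.7, 6.0]
grip_width: -0.0001
```

>>> arm_command(steps=[{"delta_pos": [0,0,4],"dr": [0,0,0]},{"delta_pos": [0,0,8],"dr": [0,0,0]},{"delta_pos": [0,0,15],"dr": [0,0,0]},{"delta_pos": [0,0,35],"dr": [0,0,0]},{"delta_pos": [3,-20,40],"dr": [0,0,0]},{"delta_pos": [3,-20,40],"dr": [0,0,0]},{"delta_pos": [3,-20,35],"dr": [0,0,0]},{"delta_pos": [3,-20,0],"dr": [0,0,0]},{"delta_pos": [0,0,0],"dr": [0,0,0]},{"delta_pos": [0,0,0],"dr": [0,0,0]},{"delta_pos": [0,0,0],"dr": [0,0,0]}])

```text
time_s: 40.6
position: [0.6469, -0.025, 0.2645]
tool_rot: [[0.989, 0.149, -0.002], [0.149, -0.989, 0.001], [-0.002, -0.001, -1.0]]
ft_force: [-0.3, 0.5, -0.9]
grip_width: -0.0003
```

Run:
```python
from h import *
s=env.observe();cal=env.get_calibration('wrist');i=env.get_image('wrist');cv2.imwrite('pics/w7.png',i);np.save('w7.npy',cal,allow_pickle=True);T=np.load('T.npy')
print(s['time_s'],s['position'])
print(proj(cal,st([[-.083,.125,.062],[.083,.125,.062],[0,.17,.11],[0,.072,.084],[0,.118,.084],[0,.13,.088],[-.02,.095,.076],[.02,.095,.076]],T)).round(1).tolist())
```

```text
40.6 [ 0.64687921 -0.02502207  0.26454093]
[[234.6, 74.5], [409.4, 74.5], [322.0, 9.3], [321.9, 133.7], [322.0, 81.6], [322.0, 66.9], [300.5, 107.7], [343.3, 107.7]]
```

View pics/w7.png

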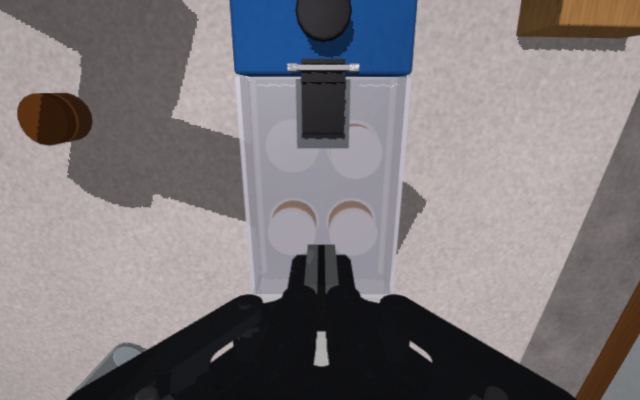

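The hood's edge is flush with the block at row 75, the tab has its barb beyond the keeper at (323,68), and all three jars show inside. Next, the pump, with its head at (323,12).

>>> arm_command(steps=[{"delta_pos": [-5,34.5,0],"dr": [0,0,0]},{"delta_pos": [-5,34.5,0],"dr": [0,0,0]},{"delta_pos": [-5,34.5,-20],"dr": [0,0,0]},{"delta_pos": [-5.5,34,-30],"dr": [0,0,0]},{"delta_pos": [0,0,-35],"dr": [0,0,0]},{"delta_pos": [0,0,-30],"dr": [0,0,0]},{"delta_pos": [0,0,-8],"dr": [0,0,0]},{"delta_pos": [0,0,0],"dr": [0,0,0]},{"delta_pos": [0,0,0],"dr": [0,0,0]},{"delta_pos": [0,0,0],"dr": [0,0,0]}])

```text
time_s: 41.65
position: [0.6274, 0.1117, 0.1446]
tool_rot: [[0.989, 0.149, 0.003], [0.149, -0.989, 0.0], [0.003, 0.0, -1.0]]
ft_force: [0.0, -0.6, -1.3]
grip_width: 0.0
```

Press down about 38 mm.

>>> arm_command(steps=[{"delta_pos": [0,0,-8],"dr": [0,0,0]},{"delta_pos": [0,0,-8],"dr": [0,0,0]},{"delta_pos": [0,0,-7],"dr": [0,0,0]},{"delta_pos": [0,0,-6],"dr": [0,0,0]},{"delta_pos": [0,0,-5],"dr": [0,0,0]},{"delta_pos": [0,0,-3],"dr": [0,0,0]},{"delta_pos": [0,0,-2],"dr": [0,0,0]},{"delta_pos": [0,0,0],"dr": [0,0,0]},{"delta_pos": [0,0,0],"dr": [0,0,0]},{"delta_pos": [0,0,0],"dr": [0,0,0]}])

```text
time_s: 42.65
position: [0.6273, 0.1116, 0.1069]
tool_rot: [[0.989, 0.149, 0.004], [0.149, -0.989, -0.0], [0.004, 0.001, -1.0]]
ft_force: [-5.6, -1.2, 24.1]
grip_width: 0.0
```

Force is 24 N with the tip at 84.9 mm, so the plunger is at its stop. Now let it rise fully and repeat.

>>> arm_command(steps=[{"delta_pos": [0,0,10],"dr": [0,0,0]},{"delta_pos": [0,0,15],"dr": [0,0,0]},{"delta_pos": [0,0,15],"dr": [0,0,0]},{"delta_pos": [0,0,0],"dr": [0,0,0]},{"delta_pos": [0,0,0],"dr": [0,0,0]},{"delta_pos": [0,0,0],"dr": [0,0,0]},{"delta_pos": [0,0,0],"dr": [0,0,0]},{"delta_pos": [0,0,0],"dr": [0,0,0]},{"delta_pos": [0,0,-8],"dr": [0,0,0]},{"delta_pos": [0,0,-8],"dr": [0,0,0]},{"delta_pos": [0,0,-8],"dr": [0,0,0]},{"delta_pos": [0,0,-6],"dr": [0,0,0]},{"delta_pos": [0,0,-5],"dr": [0,0,0]},{"delta_pos": [0,0,-3],"dr": [0,0,0]},{"delta_pos": [0,0,-2],"dr": [0,0,0]},{"delta_pos": [0,0,0],"dr": [0,0,0]},{"delta_pos": [0,0,0],"dr": [0,0,0]},{"delta_pos": [0,0,0],"dr": [0,0,0]}])

```text
time_s: 44.45
position: [0.6269, 0.1117, 0.1068]
tool_rot: [[0.989, 0.149, 0.003], [0.149, -0.989, -0.0], [0.003, 0.001, -1.0]]
ft_force: [-7.8, -0.5, 25.9]
grip_width: 0.0002
```

>>> arm_command(steps=[{"delta_pos": [0,0,10],"dr": [0,0,0]},{"delta_pos": [0,0,15],"dr": [0,0,0]},{"delta_pos": [0,0,15],"dr": [0,0,0]},{"delta_pos": [0,0,30],"dr": [0,0,0]},{"delta_pos": [0,0,40],"dr": [0,0,0]},{"delta_pos": [0,0,40],"dr": [0,0,0]},{"delta_pos": [0,0,40],"dr": [0,0,0]},{"delta_pos": [3,-35,0],"dr": [0,0,0]},{"delta_pos": [3,-35,0],"dr": [0,0,0]},{"delta_pos": [3,-35,0],"dr": [0,0,0]},{"delta_pos": [3,-35,0],"dr": [0,0,0]},{"delta_pos": [0,-35,0],"dr": [0,0,0]},{"delta_pos": [0,0,0],"dr": [0,0,0]},{"delta_pos": [0,0,0],"dr": [0,0,0]},{"delta_pos": [0,0,0],"dr": [0,0,0]}])

```text
time_s: 45.95
position: [0.6387, -0.0623, 0.2934]
tool_rot: [[0.989, 0.15, -0.001], [0.15, -0.989, 0.0], [-0.0, -0.001, -1.0]]
ft_force: [-0.1, -0.6, -0.8]
grip_width: -0.0003
```

Run:
```python
from h import *
s=env.observe();print(s['time_s'],s['position'],s['ft_force'])
w=env.get_image('wrist');t=env.get_image('side')
a=cv2.resize(w[0:200,150:480],(800,485),interpolation=cv2.INTER_CUBIC);cv2.imwrite('pics/w8.png',a)
cv2.imwrite('pics/s8.png',cv2.resize(t[100:300,180:520],(800,470),interpolation=cv2.INTER_CUBIC))
```

```text
45.95 [ 0.63865339 -0.06226671  0.29342409] [-0.1169611  -0.62704702 -0.82692812]
```

View pics/w8.png

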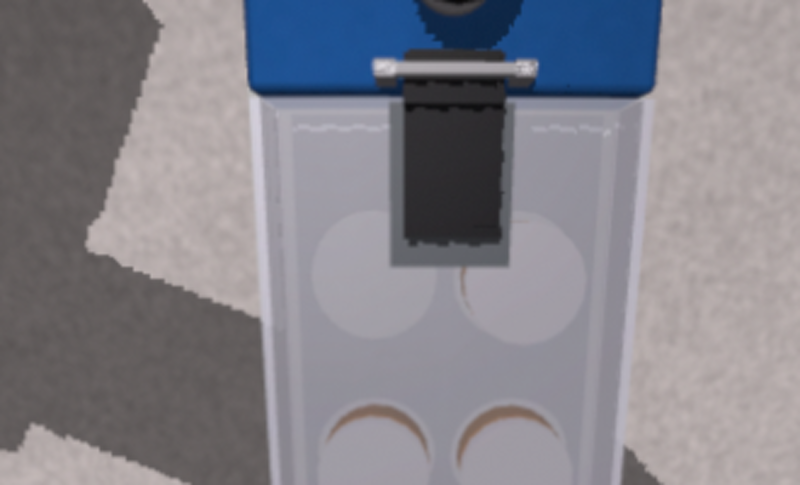

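View pics/s8.png

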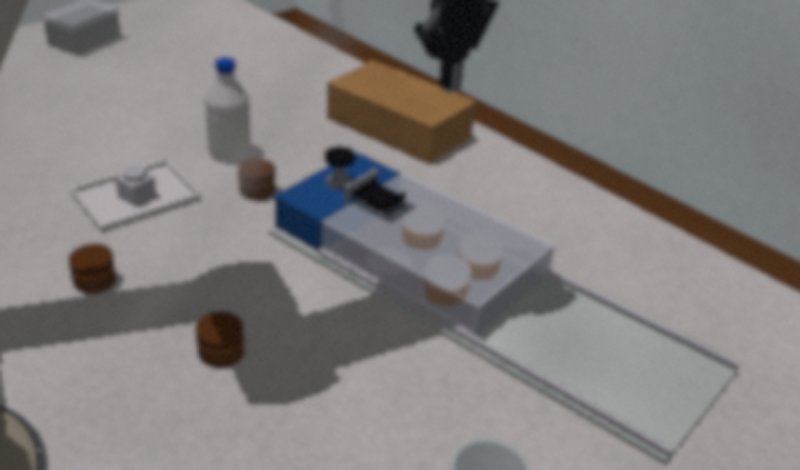

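The last pictures show the hood shut and latched, three jars upright inside it and the tin in the tray. The plunger is up, the bystanders have not moved and the arm is clear. I'm handing it in.

```bash
python3 -c "
from rig import env
print(env.close_job())"
```

```text
the job is handed in; nothing more can be done
None
```

I carried out every step of the task and handed the job in at about 46 s of the allowed 210 s; no verdict is reported.

- **Hood opened:** I slid it open with the tab held down. From the picture it reached about 0.242 m, against the 0.235 m needed.
- **Tin and jars:** one tin was present, and it stands upright in the white tray. Three white-lidded jars were present, and each stands in its own pocket; the brown look-alikes were left alone.
- **Hood shut:** with the tab held down I pushed the hood to its stop, where the side force reached 9.7 N, then lifted off so the tab could spring up.
- **Pump:** I pressed the plunger twice to its stop. The fingertips stood about 85 mm above the bench at 24 N and 26 N, which is the full 25 mm stroke, and I lifted clear after each stroke.

In the last pictures the hood is flush with the block, the jars are upright under it, the plunger is up, and the bottle is standing and appears unmoved. The beaker shows only at the edge of the last picture, and the arm never came near it. Two things rest on the pictures alone, because the state gives no reading for them: how far the hood opened, and that the tab is up. No check failed. A first pixel reading put one jar 6 mm off its pocket's centre, but an enlarged view showed it seated.

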